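# Take the bayonet pressure cap off a glue pot

## Task

Take the pressure cap off the small glue pot: turn it anticlockwise (seen from above) until it meets its first stop, press it down there against its spring, turn it on past the stop as far as it goes, and lift it out. Set the cap down gently, stem down, on the flat wooden board. Do not force the cap against its stops and leave the other things where they are.

Things in the scene. Friction and masses are not known exactly. Their poses are not given: they have to be found in the camera images.
- pot: Small grey pressure pot, its dark flange (156 mm across) fixed to the bench, a steel filler neck (69 mm across) on top. Origin: centre of its underside, z up on the neck's axis. A gauge sticks out towards its -y (to 87 mm from the axis, 55 mm high), a brass outlet towards +y (to 90 mm). At the start the cap is locked in the neck, cap x along pot x, cap origin 97 mm above pot origin.
- neck_rim (a point): Centre of the neck's rim, 110 mm above the pot's origin. A lock ring hidden in the neck sits at an unknown angle: the cap turns anticlockwise 20 to 50 degrees to its first stop. Before that the cap can be pressed only about 1.5 mm; within about 3 degrees of the stop it can go down: 5 mm or more passes under the stop, at 9 mm the flange bottoms on the rim.
- neck_spring (a point): Point on the neck's axis, 97 mm above the pot's origin, where a spring plate meets the stem. It pushes up with about 6 N, 0.5 N more per mm pressed. Past the first stop the pressed cap turns on about 35 degrees to a solid end stop; in the last 8 degrees before it the lugs stand under wide slots: let up there, the spring lifts the cap some 6 mm and it lifts out straight up.
- cap: Aluminium cap, 0.2 kg: knurled flange 72 mm across, 8 mm thick, its top at z = 30 mm; below it a steel stem 36 mm across and 22 mm long with two lugs at +x and -x (54 mm over the lugs, 5 mm wide, 2 to 8 mm above the stem's end). Origin: centre of the stem's lower end, z up. Turning it takes under 0.3 N m; load the stops with no more than about 0.5 N m (limit: 45 N between cap and pot).
- cap_grip (a point): Middle of the cap's upright grip bar, 43 mm above the cap's origin. The bar is parallel, 60 mm long along the cap's x, 12 mm wide along its y and 26 mm high (from the flange's top at 30 mm to 56 mm above the cap's origin); grip it from above across its y.
- board: Loose flat wooden board, 65 mm (its x) by 230 mm (its y) by 18 mm, lying on the bench. Origin: centre of its underside, z up, top face at z = 18 mm. The cap is set down on it, anywhere on its top.
- wax_tin: Low round tin, 69 mm across, 52 mm high; a bystander. Origin: centre of its underside.
- nail_tin: Taller round tin, 69 mm across, 75 mm high; a bystander. Origin: centre of its underside.
- offcut: Wood offcut 55x100x30 mm; a bystander. Origin: centre of its underside. (Cartons of the room, stacked up to 0.42 m high to the right of the robot, stand between its start and the work: rise to about 0.5 m before crossing them.)
Mind the look-alikes: they are no part of the job. What is shaped like the cap but turquoise is not meant.

How it is judged:
On the way, in this order (a step that is already met when the one before it is completed fails the run):
1. the cap is turned towards its first stop (by more than 15 degrees) without being pressed down (angle between the x axis of cap and the x axis of pot, either way round above 0.27 rad and z of cap in the frame of pot above 0.0935 m), for 0.05 s.
2. the cap is pressed down at the first stop (by more than 4 mm) (z of cap in the frame of pot below 0.093 m), for 0.05 s.
3. the cap is lifted clear of the neck (z of cap in the frame of pot above 0.125 m), for 0.1 s.
At the end, for the whole second after the job is handed in: The cap stands still and released on the top face of the flat board, stem down and upright (within 0.1 rad), its axis over the board (within 30 mm of the board's centre line and 112 mm of its middle), the board flat (z of cap in the frame of board between 0.014 and 0.022 m and x of cap in the frame of board between -0.03 and 0.03 m and y of cap in the frame of board between -0.112 and 0.112 m and angle between cap's own z axis and vertical below 0.1 rad and angle between board's own z axis and vertical below 0.05 rad and contact force between cap and board above 0.3 N and linear speed of cap below 0.02 m/s and angular speed of cap below 0.1 rad/s and contact force between cap and the fingers below 0.1 N); the robot touches nothing.
It fails at once if the cap is forced against the pot with more than 45 N (contact force between cap and pot above 45 N).
It fails at once if the cap is dropped (falls free at more than 0.5 m/s) or banged on the board with more than 60 N (contact force between cap and board above 60 N or (linear speed of cap above 0.5 m/s and contact force between cap and the fingers below 0.05 N and horizontal distance between cap and pot above 0.05 m)).
It fails at once if a bystander is moved by more than 30 mm (distance of any of wax_tin, nail_tin, offcut from where it was at the start of the episode above 0.03 m).
It fails at once if the board is pushed by more than 40 mm (distance of board from where it was at the start of the episode above 0.04 m).
It also fails if it takes over 62 s, if anything falls off the work surface, if the arm or the gripper's body presses on something with over 40 N, if the wrist force passes 120 N, or if a joint passes its speed limit or range.

## Robot

A 7-joint arm with a two-finger parallel gripper is mounted at the origin on the work surface; the furniture and walls round the work are solid. World frame = base frame: x ahead of the robot, y to its left, z up, the work surface at z = 0. Lengths are in m, angles in rad, forces in N, time in s.
With the tool pointing down it reaches from about 0.4 to 0.85 m from the base axis. Payload 10.4 kg.
Tool frame: the origin (TCP) lies midway between the tips of the shut fingers; the grasp point (between the pads) lies 19 mm behind it; z points along the fingers, y is the line along which they close (so a half turn about z gives the same grasp; the last joint's range is limited). The gripper opens to 87 mm and grips with 3 to 60 N. Pads are 19 mm wide; open, the fingers measure 117 mm over their backs; the gripper's body (75 mm by 190 mm) begins 51 mm behind the grasp point.
Start: joints at [1.259, 0.332, -0.065, 1.46, 0.022, 1.35, -0.088], TCP at [0.178, -0.599, 0.223] pointing down, gripper open.
Joint ranges: [-2.6, 2.6], [-0.5, 2.12], [-1.47, 1.34], [0.16, 2.42], [-1.27, 4.41], [0.06, 2.06], [-2.6, 2.6]. Speed limits (rad/s): [2.22, 2.22, 2.79, 2.79, 3.14, 3.14, 3.14].

## Interface

Orientations are given as a unit quaternion [x, y, z, w].
In Python, from bench import sensors, eyes, order gives the robot as it stands.
- The arm moves only by the tool arm_command, never from a script. Its argument "steps" is a list of rows, each an object with "rot": the turn, a rotation vector about the world's x, y, z in degrees, a list of three; "slide": the shift along the world's x, y, z in m, a list of three; "grip": the opening, from 0 (shut) to 1 (fully open). A call has exactly 8 rows; each row shifts and turns the commanded pose from where the row before left it; what a row does not reach is not made up. A row lasts 1/8 s, in which the tool goes at most 62.5 mm and 10.7 degrees, less where a joint would pass 70% of its speed; a pose out of reach is approached as far as the arm can. A call with a gripper value outside its range is refused whole. The fingers move at their own pace and stop on an object; "newtons" is the grip in N (left out, the last holds). Time passes only in rows, so rows that do not move let the fingers close, or fill a call up. It gives the time, the measured TCP pose, the force, the opening and the grip force at its end, in the units of the state.
- sensors.read_state(): the state, without advancing time (a new reading comes with each control period).
- eyes.camera(name): name is "side" or "top"; returns a dict with "pixels" (480x640x3 uint8, red, green, blue), "intrinsics" (3x3 intrinsics, pixels), "pose" (4x4, takes a point from camera to world coordinates). Camera axes: x right, y down, z forward; pixel columns grow to the right and rows downward; lengths in m; the calibration is good to about 2 mm. A picture is of the moment at which its call begins. There is no depth.
- order.close_job(): hands the job in; it is judged then, once.
Trained networks look in a picture, given as the dict that the camera call returned (one of the last four; its "shot" number tells which), for a name from the list of things; names that differ only in an ending like _2 or _b are one class to them, and where a whole thing is asked for, a point or a joint stands for the part that bears it (a point fixed in the world has none). Each returns a list of dicts, best first, with "conf" (0 to 1); they miss things now and then, are a little off and sometimes report something else, mostly with a low value. They report only what shows in the picture. A call takes as long as a camera call. They do not tell look-alikes from the thing itself.
- eyes.look_for(name, picture): "bbox" ([left, top, right, bottom] in pixels, round what is visible of it).
The state is a dict: "time": time; "joint_positions": joint angles; "joint_vel": joint speeds; "joint_torque": joint torques, N m; "ee_pos": TCP position; "eef_rot": TCP orientation; "ft_force": force on the tool from outside, world axes, zero at the start; "torque": the same for the moment, N m; "width": finger opening in m; "grip_force": force on a finger pad.
Only numpy, scipy, OpenCV 4.12 (cv2) and the standard library are available. Lean on these libraries where they do the work, as an engineer would, in place of code of your own. Each camera call takes 0.05 s, during which the arm holds its last target. There are 200 camera calls.

## Working session

There is one attempt and no reset: what is moved stays moved. The work goes in short steps, Python scripts to look and compute and a tool call to move; the robot and the scene stay as the last step left them, time stands still between calls to the robot, and variables do not carry over. Pictures are saved under pics/ and viewed, at most 10 in all, crops included, and the job is handed in when it is done.

Besides the shell and the picture viewer there is one more tool, called after "Emit:" as name(argument=value, ...) on one line, values as JSON. arm_command: Moves the arm, as the interface text tells. Its arguments: {"type":"object","properties":{"steps":{"type":"array","items":{"type":"object","properties":{"rot":{"type":"array","items":{"type":"number"}},"slide":{"type":"array","items":{"type":"number"}},"grip":{"type":"number"}}}},"newtons":{"type":"number"}},"required":["steps"]}

```bash
mkdir -p pics
cat > h.py <<'E'
from bench import sensors, eyes, order
import numpy as np, cv2
def ray(p,u,v):
    K=np.array(p["intrinsics"]);T=np.array(p["pose"])
    d=T[:3,:3]@np.linalg.solve(K,[u,v,1.]);return T[:3,3],d/np.linalg.norm(d)
def atz(p,u,v,z):
    o,d=ray(p,u,v);return o+d*(z-o[2])/d[2]
def proj(p,X):
    K=np.array(p["intrinsics"]);T=np.array(p["pose"])
    c=T[:3,:3].T@(np.array(X)-T[:3,3]);q=K@c;return q[:2]/q[2]
def save(p,n,crop=None,s=1):
    im=cv2.cvtColor(np.array(p["pixels"]),cv2.COLOR_RGB2BGR)
    if crop: im=im[crop[1]:crop[3],crop[0]:crop[2]]
    if s!=1: im=cv2.resize(im,None,fx=s,fy=s,interpolation=cv2.INTER_CUBIC)
    cv2.imwrite(f"pics/{n}.png",im)
E
python3 - <<'E'
from h import *
s=sensors.read_state();print({k:np.round(v,3).tolist() for k,v in s.items()})
for c in("top","side"):
    p=eyes.camera(c);save(p,c+"0");print(c,np.round(p["pose"],3).tolist(),np.round(p["intrinsics"],1).tolist())
    for n in("pot","cap","board","wax_tin","nail_tin","offcut"):
        print(n,[(np.round(d["bbox"]).tolist(),round(d["conf"],2)) for d in eyes.look_for(n,p)][:4])
E
```

```text
{'time': 0.0, 'joint_positions': [1.259, 0.333, -0.065, 1.461, 0.022, 1.35, -0.089], 'joint_vel': [-0.002, -0.001, -0.0, -0.001, 0.0, 0.0, 0.0], 'joint_torque': [-0.0, -62.325, 0.024, -38.989, -0.061, 0.04, 0.0], 'ee_pos': [0.178, -0.599, 0.222], 'eef_rot': [0.99, 0.144, -0.0, -0.001], 'ft_force': [-0.061, 0.538, -0.154], 'torque': [0.004, -0.01, -0.022], 'grip_force': 0.0, 'width': 0.087}
top [[-0.011, -0.985, 0.17, 0.47], [-1.0, 0.014, 0.019, 0.099], [-0.021, -0.17, -0.985, 0.936], [0.0, 0.0, 0.0, 1.0]] [[451.5, 0.0, 320.7], [0.0, 451.5, 234.2], [0.0, 0.0, 1.0]]
pot [([307.0, 211.0, 394.0, 286.0], 0.9)]
cap [([334.0, 220.0, 371.0, 258.0], 0.64), ([178.0, 219.0, 217.0, 255.0], 0.59)]
board [([143.0, 273.0, 256.0, 324.0], 0.78)]
wax_tin [([238.0, 167.0, 275.0, 203.0], 0.66)]
nail_tin [([336.0, 152.0, 374.0, 198.0], 0.67)]
offcut [([434.0, 202.0, 484.0, 259.0], 0.89)]
side [[-0.851, -0.28, 0.445, 0.144], [-0.525, 0.487, -0.698, 0.865], [-0.022, -0.827, -0.561, 0.701], [0.0, 0.0, 0.0, 1.0]] [[540.3, 0.0, 318.8], [0.0, 540.3, 243.3], [0.0, 0.0, 1.0]]
pot [([232.0, 332.0, 358.0, 442.0], 0.72)]
cap [([323.0, 201.0, 358.0, 234.0], 0.96), ([220.0, 330.0, 262.0, 368.0], 0.66), ([309.0, 228.0, 378.0, 292.0], 0.37)]
board [([234.0, 335.0, 359.0, 442.0], 0.66), ([324.0, 204.0, 359.0, 234.0], 0.18)]
wax_tin [([219.0, 269.0, 254.0, 312.0], 0.76)]
nail_tin [([272.0, 216.0, 302.0, 248.0], 0.58)]
offcut [([360.0, 201.0, 397.0, 230.0], 0.58)]
```

View pics/top0.png

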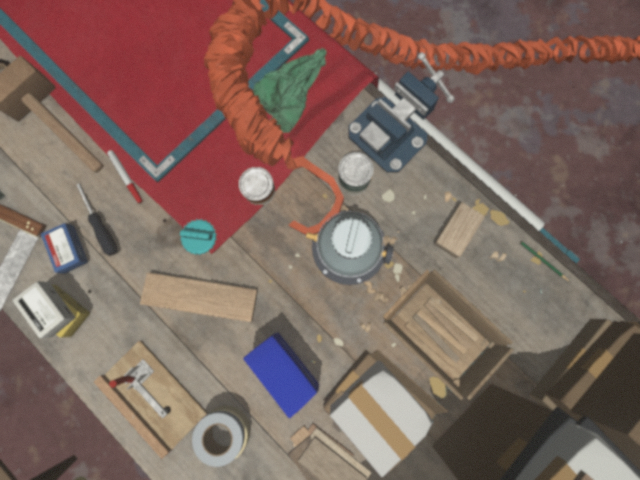

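View pics/side0.png

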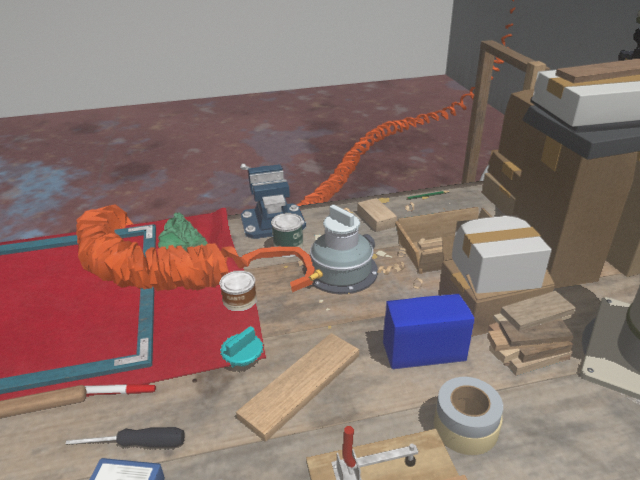

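The top view shows two cap shapes: the silver cap on the pot at (352,236), and a turquoise look-alike at (198,237). In the side view they are at (342,218) and (242,348). The silver one is meant. The board is at about (198,297) in the top view and (298,385) in the side view.

Run:
```python
from h import *
t=eyes.camera("top");s=eyes.camera("side")
a=cv2.resize(np.array(t["pixels"])[205:290,300:405],None,fx=5,fy=5,interpolation=cv2.INTER_CUBIC)
b=cv2.resize(np.array(s["pixels"])[195:295,300:385],None,fx=4.25,fy=4.25,interpolation=cv2.INTER_CUBIC)
print(a.shape,b.shape)
c=np.zeros((425,525+b.shape[1],3),np.uint8);c[:a.shape[0],:525]=a;c[:b.shape[0],525:]=b
c=cv2.resize(c,None,fx=.9,fy=.9)
cv2.imwrite("pics/crop1.png",c[:,:,::-1]);print(c.shape)
# board: wood corners from segmentation
for n,bb in(("pot",[307,211,394,286]),("cap",[334,220,371,258])):
    print(n,atz(t,(bb[0]+bb[2])/2,(bb[1]+bb[3])/2,.13 if n=="cap" else .03))
for uv in((143,273),(256,324)): print(atz(t,*uv,.018))
for n,bb,z in(("wax",[238,167,275,203],.052),("nail",[336,152,374,188],.075),("turq",[178,219,217,255],.03)):
    print(n,atz(t,(bb[0]+bb[2])/2,(bb[1]+bb[3])/2,z))
print("turqbox",[atz(t,u,v,.0).round(3) for u,v in((245,345),(315,410))])
```

```text
(425, 525, 3) (425, 361, 3)
(382, 797, 3)
pot [0.59644683 0.05627316 0.03      ]
cap [0.59976026 0.05696929 0.13      ]
[0.55315721 0.48195282 0.018     ]
[0.44815919 0.2479783  0.018     ]
wax [0.72619805 0.24528846 0.052     ]
nail [0.74703302 0.04605434 0.075     ]
turq [0.62443814 0.36860968 0.03      ]
turqbox [array([0.406, 0.273, 0.   ]), array([0.28 , 0.132, 0.   ])]
```

View pics/crop1.png

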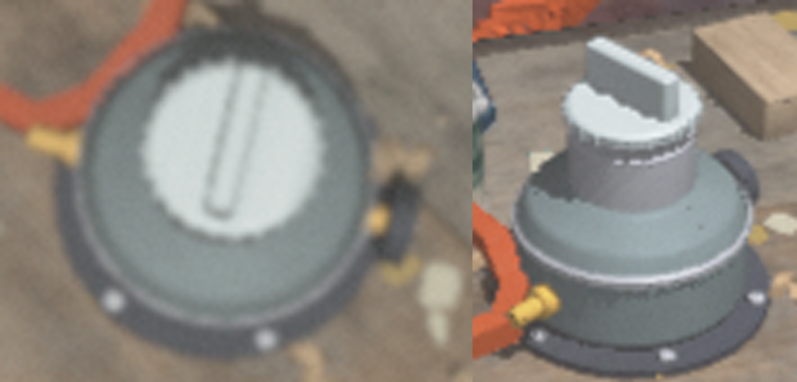

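The crop confirms the choice: the silver cap with its bar sits in the steel neck of the grey pot, with the gauge to the right and the outlet to the left. Next I refine the cap axis, the bar's heading and the board.

Run:
```python
from h import *
t=eyes.camera("top");im=np.array(t["pixels"])
g=im[205:290,300:405].astype(int).min(2);m=(g>165).astype(np.uint8)
n,l,st,ce=cv2.connectedComponentsWithStats(m);k=1+np.argmax(st[1:,4])
cs,_=cv2.findContours((l==k).astype(np.uint8),cv2.RETR_EXTERNAL,cv2.CHAIN_APPROX_NONE)
(e,r)=cv2.minEnclosingCircle(cs[0]);print(st[k],e,r);el=cv2.fitEllipse(cv2.convexHull(cs[0]));print(el)
P=atz(t,el[0][0]+300,el[0][1]+205,.127);print("cap axis top",P)
a=atz(t,355.8,220.1,.153);b=atz(t,348.9,252.3,.153);print("bar",a,b,(a+b)/2,np.linalg.norm(a-b),np.degrees(np.arctan2(*(a-b)[[1,0]])))
o=atz(t,309,237,.045);q=atz(t,391,254,.045);print("outlet-gauge",o,q,np.degrees(np.arctan2(*(o-q)[[1,0]]))-90)
B=[atz(t,*c,.018) for c in((147,272),(256,289),(251,321),(141,304))];print("board",np.round(B,3).tolist(),np.mean(B,0),np.linalg.norm(B[0]-B[1]),np.linalg.norm(B[1]-B[2]))
s=eyes.camera("side")
# overlay check
def ov(p,c,yaw,roi,sc):
    I=np.array(p["pixels"])[roi[1]:roi[3],roi[0]:roi[2]]
    I=cv2.resize(I,None,fx=sc,fy=sc,interpolation=cv2.INTER_CUBIC)
    R=lambda x,y:(c[0]+x*np.cos(yaw)-y*np.sin(yaw),c[1]+x*np.sin(yaw)+y*np.cos(yaw))
    def pl(pts,col): cv2.polylines(I,[np.int32([(proj(p,x)-roi[:2]+.5)*sc for x in pts])],True,col,1)
    pl([(*R(x,y),.153) for x,y in((.03,.006),(-.03,.006),(-.03,-.006),(.03,-.006))],(255,0,0))
    pl([(*R(.036*np.cos(f),.036*np.sin(f)),.127) for f in np.linspace(0,6.2,40)],(0,160,0))
    pl([(*R(.078*np.cos(f),.078*np.sin(f)),.004) for f in np.linspace(0,6.2,40)],(0,0,255))
    return I
y=np.arctan2(*(a-b)[[1,0]])
A=ov(t,P,y,(300,205,400,290),4);C=ov(s,P,y,(300,195,395,295),4)
c=np.zeros((400,780,3),np.uint8);c[:340,:400]=A;c[:,400:]=C;cv2.imwrite("pics/ov1.png",c[:,:,::-1])
```

```text
[  32   15   39   38 1152] (51.13917541503906, 33.08762741088867) 19.535058975219727
((51.2794075012207, 33.20404815673828), (37.61722946166992, 38.74754333496094), 92.72679901123047)
cap axis top [0.60173646 0.0589923  0.127     ]
bar [0.62980947 0.05157238 0.153     ] [0.57261959 0.06496918 0.153     ] [0.60121453 0.05827078 0.153     ] 0.05873803022329788 -13.18389099445212
outlet-gauge [0.61871791 0.13948193 0.045     ] [ 0.58226727 -0.02296374  0.045     ] -12.64692990688792
board [[0.555, 0.474, 0.018], [0.518, 0.249, 0.018], [0.454, 0.258, 0.018], [0.49, 0.482, 0.018]] [0.50434788 0.3658287  0.018     ] 0.22791587831265023 0.0643162076205585
```

View pics/ov1.png

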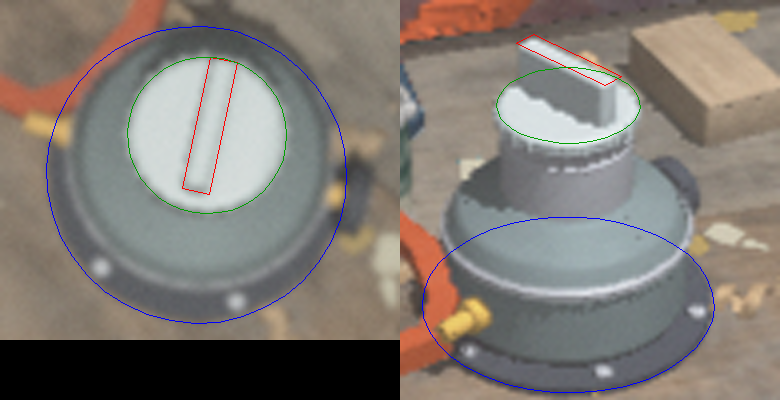

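Emit:
arm_command(steps=[{"slide": [0,0,0.06],"grip": 1},{"slide": [0,0,0.06],"grip": 1},{"slide": [0,0,0.06],"grip": 1},{"slide": [0,0,0.06],"grip": 1},{"slide": [0,0,0.05],"grip": 1},{"slide": [0,0,0],"grip": 1},{"slide": [0,0,0],"grip": 1},{"slide": [0,0,0],"grip": 1}])

```text
schema error: expected keys rot, slide, grip
```

The overlay fits: the flange ellipse, bar and foot ring sit on the picture in both views to about 1 px. The axis is at about (0.601, 0.0585) and the bar yaw about -13°.

Emit:
arm_command(steps=[{"slide": [0,0,0.06],"rot": [0,0,0],"grip": 1},{"slide": [0,0,0.06],"rot": [0,0,0],"grip": 1},{"slide": [0,0,0.06],"rot": [0,0,0],"grip": 1},{"slide": [0,0,0.06],"rot": [0,0,0],"grip": 1},{"slide": [0,0,0.06],"rot": [0,0,0],"grip": 1},{"slide": [0.03,0.04,0],"rot": [0,0,-5],"grip": 1},{"slide": [0.03,0.05,0],"rot": [0,0,-5],"grip": 1},{"slide": [0.03,0.05,0],"rot": [0,0,-5],"grip": 1}])

```text
time: 1.9
ee_pos: [0.2689, -0.4577, 0.5225]
eef_rot: [1.0, 0.012, 0.0, 0.0]
ft_force: [0.6, -0.2, 0.9]
width: 0.087
grip_force: 0.0
```

Emit:
arm_command(steps=[{"slide": [0.03,0.05,0],"rot": [0,0,-1.8],"grip": 1},{"slide": [0.03,0.05,0],"rot": [0,0,-1.8],"grip": 1},{"slide": [0.03,0.05,0],"rot": [0,0,-1.8],"grip": 1},{"slide": [0.03,0.05,0],"rot": [0,0,-1.8],"grip": 1},{"slide": [0.03,0.05,0],"rot": [0,0,-1.8],"grip": 1},{"slide": [0.03,0.05,0],"rot": [0,0,-1.8],"grip": 1},{"slide": [0.03,0.05,0],"rot": [0,0,-1.8],"grip": 1},{"slide": [0.03,0.05,0],"rot": [0,0,-1.8],"grip": 1}])

```text
time: 2.9
ee_pos: [0.5086, -0.0575, 0.5229]
eef_rot: [0.994, -0.113, 0.0, 0.0]
ft_force: [0.9, -0.6, -0.3]
width: 0.0871
grip_force: 0.0
```

Emit:
arm_command(steps=[{"slide": [0.035,0.045,0],"rot": [0,0,0],"grip": 1},{"slide": [0.035,0.045,-0.01],"rot": [0,0,0],"grip": 1},{"slide": [0.0225,0.026,-0.04],"rot": [0,0,0],"grip": 1},{"slide": [0,0,-0.06],"rot": [0,0,0],"grip": 1},{"slide": [0,0,-0.06],"rot": [0,0,0],"grip": 1},{"slide": [0,0,-0.06],"rot": [0,0,0],"grip": 1},{"slide": [0,0,-0.06],"rot": [0,0,0],"grip": 1},{"slide": [0,0,-0.04],"rot": [0,0,0],"grip": 1}])

```text
time: 3.9
ee_pos: [0.5994, 0.0563, 0.1897]
eef_rot: [0.994, -0.112, -0.001, 0.0]
ft_force: [-0.4, -0.0, 0.6]
width: 0.0869
grip_force: 0.0
```

Run:
```python
from h import *
s=eyes.camera("side");save(s,"side1",(260,120,420,300),3);st=sensors.read_state();print(np.round(st["ee_pos"],4),np.round(st["joint_positions"],2))
print(proj(s,st["ee_pos"])-[260,120], "x3")
```

```text
[0.5975 0.056  0.185 ] [ 0.3   0.37 -0.59  1.55  0.21  1.3  -2.11]
[84.32556725 75.2283973 ] x3
```

View pics/side1.png

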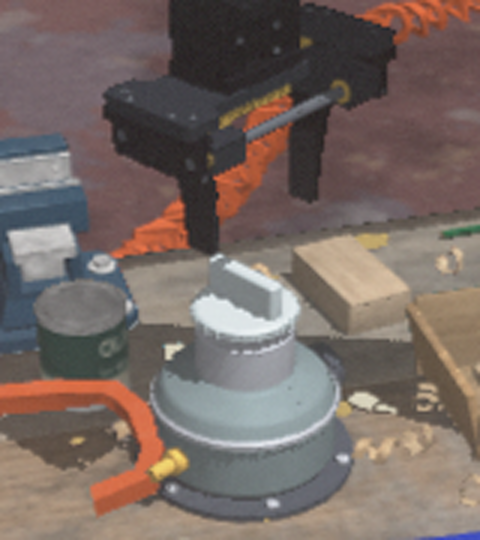

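The crop shows the open fingers straddling the bar from above, with the bar at (245,285) between the tips and nothing in the way. The measured TCP is about 3 mm short of the target, so I correct that on the way down.

Emit:
arm_command(steps=[{"slide": [0.003,0.0025,0],"rot": [0,0,0],"grip": 1},{"slide": [0,0,-0.015],"rot": [0,0,0],"grip": 1},{"slide": [0,0,-0.015],"rot": [0,0,0],"grip": 1},{"slide": [0,0,-0.01],"rot": [0,0,0],"grip": 1},{"slide": [0,0,-0.005],"rot": [0,0,0],"grip": 1},{"slide": [0,0,0],"rot": [0,0,0],"grip": 1},{"slide": [0,0,0],"rot": [0,0,0],"grip": 1},{"slide": [0,0,0],"rot": [0,0,0],"grip": 1}])

```text
time: 4.95
ee_pos: [0.6037, 0.0594, 0.148]
eef_rot: [0.994, -0.112, 0.0, -0.0]
ft_force: [-0.4, -0.1, 0.3]
width: 0.0871
grip_force: 0.0
```

Emit:
arm_command(steps=[{"slide": [-0.0025,-0.001,-0.008],"rot": [0,0,0],"grip": 1},{"slide": [0,0,-0.006],"rot": [0,0,0],"grip": 1},{"slide": [0,0,-0.0035],"rot": [0,0,0],"grip": 1},{"slide": [0,0,0],"rot": [0,0,0],"grip": 1},{"slide": [0,0,0],"rot": [0,0,0],"grip": 0.5},{"slide": [0,0,0],"rot": [0,0,0],"grip": 0.3},{"slide": [0,0,0],"rot": [0,0,0],"grip": 0.25},{"slide": [0,0,0],"rot": [0,0,0],"grip": 0.22}], newtons=30)

```text
time: 5.95
ee_pos: [0.601, 0.0584, 0.1301]
eef_rot: [0.994, -0.112, 0.0, 0.0]
ft_force: [-0.3, 0.7, 0.2]
width: 0.0551
grip_force: 0.0
```

Emit:
arm_command(steps=[{"slide": [0,0,0],"rot": [0,0,0],"grip": 0.2},{"slide": [0,0,0],"rot": [0,0,0],"grip": 0.15},{"slide": [0,0,0],"rot": [0,0,0],"grip": 0.1},{"slide": [0,0,0],"rot": [0,0,0],"grip": 0},{"slide": [0,0,0],"rot": [0,0,0],"grip": 0},{"slide": [0,0,0],"rot": [0,0,0],"grip": 0},{"slide": [0,0,0],"rot": [0,0,0],"grip": 0},{"slide": [0,0,0],"rot": [0,0,0],"grip": 0}], newtons=30)

```text
time: 6.95
ee_pos: [0.6011, 0.0586, 0.1302]
eef_rot: [0.994, -0.112, 0.0, -0.0]
ft_force: [0.2, 2.0, 0.6]
width: 0.0119
grip_force: 29.9
```

```bash
cat > st.py <<'E'
from h import *
s=sensors.read_state()
for k in("time","ee_pos","ft_force","torque","width","grip_force"):print(k,np.round(s[k],4))
q=s["eef_rot"];print("yaw",np.degrees(2*np.arctan2(q[1],q[0])),"j7",s["joint_positions"][6])
E
python3 st.py
```

```text
time 6.95
ee_pos [0.6011 0.0586 0.1302]
ft_force [0.1719 2.0134 0.5518]
torque [ 0.4754 -0.0957  0.0013]
width 0.0119
grip_force 29.8687
yaw -12.839114594732067 j7 -2.1390826764362547
```

Good grasp: 12 mm width and low side force. I turn 17° anticlockwise first, which is short of the earliest possible stop.

Emit:
arm_command(steps=[{"slide": [0,0,0],"rot": [0,0,2],"grip": 0},{"slide": [0,0,0],"rot": [0,0,3],"grip": 0},{"slide": [0,0,0],"rot": [0,0,4],"grip": 0},{"slide": [0,0,0],"rot": [0,0,4],"grip": 0},{"slide": [0,0,0],"rot": [0,0,3],"grip": 0},{"slide": [0,0,0],"rot": [0,0,1],"grip": 0},{"slide": [0,0,0],"rot": [0,0,0],"grip": 0},{"slide": [0,0,0],"rot": [0,0,0],"grip": 0}], newtons=45)

```text
time: 7.95
ee_pos: [0.601, 0.0576, 0.1301]
eef_rot: [0.999, 0.036, -0.0, 0.001]
ft_force: [-0.7, -4.0, 3.4]
width: 0.0117
grip_force: 44.9
```

```bash
python3 st.py
```

```text
time 7.95
ee_pos [0.601  0.0576 0.1301]
ft_force [-0.7331 -4.0111  3.3522]
torque [-0.8286  0.1987 -0.0099]
width 0.0117
grip_force 44.8941
yaw 4.08889861117483 j7 -1.859540604071414
```

Emit:
arm_command(steps=[{"slide": [0,0,0],"rot": [0,0,0.5],"grip": 0},{"slide": [0,0,0],"rot": [0,0,0.5],"grip": 0},{"slide": [0,0,0],"rot": [0,0,0.5],"grip": 0},{"slide": [0,0,0],"rot": [0,0,0.5],"grip": 0},{"slide": [0,0,0],"rot": [0,0,0.5],"grip": 0},{"slide": [0,0,0],"rot": [0,0,0.5],"grip": 0},{"slide": [0,0,0],"rot": [0,0,0.5],"grip": 0},{"slide": [0,0,0],"rot": [0,0,0],"grip": 0}], newtons=30)

```text
time: 8.95
ee_pos: [0.6011, 0.0585, 0.1301]
eef_rot: [0.998, 0.067, 0.0, -0.0]
ft_force: [1.0, -1.8, 3.2]
width: 0.0118
grip_force: 30.0
```

```bash
python3 st.py
```

```text
time 8.95
ee_pos [0.6011 0.0585 0.1301]
ft_force [ 1.009  -1.8211  3.1817]
torque [-0.5907 -0.1584 -0.0571]
width 0.0118
grip_force 29.9707
yaw 7.663843133373478 j7 -1.8014099448620389
```

Emit:
arm_command(steps=[{"slide": [0,0,0],"rot": [0,0,0.5],"grip": 0},{"slide": [0,0,0],"rot": [0,0,0.5],"grip": 0},{"slide": [0,0,0],"rot": [0,0,0.5],"grip": 0},{"slide": [0,0,0],"rot": [0,0,0.5],"grip": 0},{"slide": [0,0,0],"rot": [0,0,0.5],"grip": 0},{"slide": [0,0,0],"rot": [0,0,0.5],"grip": 0},{"slide": [0,0,0],"rot": [0,0,0.5],"grip": 0},{"slide": [0,0,0],"rot": [0,0,0.5],"grip": 0}])

```text
time: 9.95
ee_pos: [0.601, 0.0586, 0.1301]
eef_rot: [0.995, 0.102, 0.0, -0.0]
ft_force: [0.1, -0.3, 4.0]
width: 0.0116
grip_force: 30.0
```

```bash
python3 st.py
```

```text
time 9.95
ee_pos [0.601  0.0586 0.1301]
ft_force [ 0.0527 -0.3122  4.0054]
torque [-0.1245 -0.0275 -0.0607]
width 0.0116
grip_force 29.9566
yaw 11.691830824210484 j7 -1.735300109462129
```

Emit:
arm_command(steps=[{"slide": [0,0,0],"rot": [0,0,0.5],"grip": 0},{"slide": [0,0,0],"rot": [0,0,0.5],"grip": 0},{"slide": [0,0,0],"rot": [0,0,0.5],"grip": 0},{"slide": [0,0,0],"rot": [0,0,0.5],"grip": 0},{"slide": [0,0,0],"rot": [0,0,0.5],"grip": 0},{"slide": [0,0,0],"rot": [0,0,0.5],"grip": 0},{"slide": [0,0,0],"rot": [0,0,0.5],"grip": 0},{"slide": [0,0,0],"rot": [0,0,0.5],"grip": 0}])

```text
time: 10.95
ee_pos: [0.6011, 0.0582, 0.1301]
eef_rot: [0.991, 0.136, 0.0, 0.0]
ft_force: [0.1, -1.6, 3.5]
width: 0.0116
grip_force: 30.0
```

```bash
python3 st.py
```

```text
time 10.95
ee_pos [0.6011 0.0582 0.1301]
ft_force [ 0.1254 -1.6185  3.5307]
torque [-0.2626  0.0619 -0.041 ]
width 0.0116
grip_force 29.9564
yaw 15.666462688357043 j7 -1.6697372416373513
```

At 28.5° the turning torque is still only friction, so I go on.

Emit:
arm_command(steps=[{"slide": [0,0,0],"rot": [0,0,0.5],"grip": 0},{"slide": [0,0,0],"rot": [0,0,0.5],"grip": 0},{"slide": [0,0,0],"rot": [0,0,0.5],"grip": 0},{"slide": [0,0,0],"rot": [0,0,0.5],"grip": 0},{"slide": [0,0,0],"rot": [0,0,0.5],"grip": 0},{"slide": [0,0,0],"rot": [0,0,0.5],"grip": 0},{"slide": [0,0,0],"rot": [0,0,0.5],"grip": 0},{"slide": [0,0,0],"rot": [0,0,0.5],"grip": 0}])

```text
time: 11.95
ee_pos: [0.6011, 0.0581, 0.1301]
eef_rot: [0.985, 0.171, 0.0, 0.0]
ft_force: [1.7, -4.9, 2.0]
width: 0.0118
grip_force: 31.3
```

```bash
python3 st.py
```

```text
time 11.95
ee_pos [0.6011 0.0581 0.1301]
ft_force [ 1.7134 -4.8529  1.9979]
torque [-1.0205 -0.5277 -0.6868]
width 0.0118
grip_force 31.2673
yaw 19.653057185778362 j7 -1.6042167664276146
```

The torque rose to -0.69 N m, so the first stop is met at about 32° of tool turn. I back off a little.

Emit:
arm_command(steps=[{"slide": [0,0,0],"rot": [0,0,-0.8],"grip": 0},{"slide": [0,0,0],"rot": [0,0,-0.4],"grip": 0},{"slide": [0,0,0],"rot": [0,0,0],"grip": 0},{"slide": [0,0,0],"rot": [0,0,0],"grip": 0},{"slide": [0,0,-0.0005],"rot": [0,0,0],"grip": 0},{"slide": [0,0,-0.0005],"rot": [0,0,0],"grip": 0},{"slide": [0,0,-0.0005],"rot": [0,0,0],"grip": 0},{"slide": [0,0,-0.0005],"rot": [0,0,0],"grip": 0}])

```text
time: 12.95
ee_pos: [0.6014, 0.0582, 0.1297]
eef_rot: [0.987, 0.16, 0.001, 0.001]
ft_force: [-3.6, -5.2, 19.3]
width: 0.0121
grip_force: 30.5
```

```bash
python3 st.py
```

```text
time 12.95
ee_pos [0.6014 0.0582 0.1297]
ft_force [-3.6033 -5.1623 19.3423]
torque [-1.4945  0.9308 -0.5543]
width 0.0121
grip_force 30.5237
yaw 18.414134340152405 j7 -1.6256088985210222
```

Emit:
arm_command(steps=[{"slide": [0,0,0],"rot": [0,0,-0.4],"grip": 0},{"slide": [0,0,0],"rot": [0,0,-0.3],"grip": 0},{"slide": [0,0,0],"rot": [0,0,-0.3],"grip": 0},{"slide": [0,0,0],"rot": [0,0,0],"grip": 0},{"slide": [0,0,0],"rot": [0,0,0],"grip": 0},{"slide": [0,0,0],"rot": [0,0,0],"grip": 0},{"slide": [0,0,0],"rot": [0,0,0],"grip": 0},{"slide": [0,0,0],"rot": [0,0,0],"grip": 0}], newtons=40)

```text
time: 13.95
ee_pos: [0.6013, 0.0581, 0.1297]
eef_rot: [0.988, 0.151, 0.0, 0.001]
ft_force: [-3.4, -6.3, 16.2]
width: 0.0118
grip_force: 40.1
```

```bash
python3 st.py
```

```text
time 13.95
ee_pos [0.6013 0.0581 0.1297]
ft_force [-3.4199 -6.348  16.17  ]
torque [-1.5884  0.853  -0.4654]
width 0.0118
grip_force 40.1297
yaw 17.419361971378862 j7 -1.6419005833264821
```

Emit:
arm_command(steps=[{"slide": [0,0,0.001],"rot": [0,0,-0.4],"grip": 0},{"slide": [0,0,0.001],"rot": [0,0,-0.4],"grip": 0},{"slide": [0,0,0],"rot": [0,0,-0.4],"grip": 0},{"slide": [0,0,0],"rot": [0,0,-0.3],"grip": 0},{"slide": [0,0,0],"rot": [0,0,0],"grip": 0},{"slide": [0,0,0],"rot": [0,0,0],"grip": 0},{"slide": [0,0,0],"rot": [0,0,0],"grip": 0},{"slide": [0,0,0],"rot": [0,0,0],"grip": 0}], newtons=40)

```text
time: 14.95
ee_pos: [0.6011, 0.0581, 0.13]
eef_rot: [0.99, 0.139, 0.0, 0.0]
ft_force: [2.1, -5.1, 2.6]
width: 0.0119
grip_force: 40.0
```

```bash
python3 st.py
```

```text
time 14.95
ee_pos [0.6011 0.0581 0.13  ]
ft_force [ 2.142  -5.0732  2.6155]
torque [-1.2685 -0.573  -0.0778]
width 0.0119
grip_force 39.9901
yaw 15.96588275860473 j7 -1.665073616357151
```

Emit:
arm_command(steps=[{"slide": [0,-0.0004,0],"rot": [0,0,0],"grip": 0},{"slide": [0,0,-0.0005],"rot": [0,0,0],"grip": 0},{"slide": [0,0,-0.0005],"rot": [0,0,0],"grip": 0},{"slide": [0,0,-0.0005],"rot": [0,0,0],"grip": 0},{"slide": [0,0,-0.0005],"rot": [0,0,0],"grip": 0},{"slide": [0,0,-0.0005],"rot": [0,0,0],"grip": 0},{"slide": [0,0,0],"rot": [0,0,0],"grip": 0},{"slide": [0,0,0],"rot": [0,0,0],"grip": 0}], newtons=40)

```text
time: 15.95
ee_pos: [0.6011, 0.0581, 0.1279]
eef_rot: [0.99, 0.139, 0.0, 0.0]
ft_force: [-0.1, -4.1, 6.1]
width: 0.0117
grip_force: 40.0
```

```bash
python3 st.py
```

```text
time 15.95
ee_pos [0.6011 0.0581 0.1279]
ft_force [-0.0868 -4.1292  6.0511]
torque [-1.1575 -0.2205 -0.0418]
width 0.0117
grip_force 39.9818
yaw 15.968469980205255 j7 -1.6656704028549731
```

It presses freely here, at 6 N (spring only) and already past 1.5 mm. I press on to about 6.8 mm.

Emit:
arm_command(steps=[{"slide": [0,-0.0003,-0.001],"rot": [0,0,0],"grip": 0},{"slide": [0,0,-0.001],"rot": [0,0,0],"grip": 0},{"slide": [0,0,-0.001],"rot": [0,0,0],"grip": 0},{"slide": [0,0,-0.001],"rot": [0,0,0],"grip": 0},{"slide": [0,0,-0.001],"rot": [0,0,0],"grip": 0},{"slide": [0,0,0],"rot": [0,0,0],"grip": 0},{"slide": [0,0,0],"rot": [0,0,0],"grip": 0},{"slide": [0,0,0],"rot": [0,0,0],"grip": 0}], newtons=40)

```text
time: 16.95
ee_pos: [0.6011, 0.0581, 0.1232]
eef_rot: [0.99, 0.139, 0.0, 0.0]
ft_force: [0.6, -4.1, 7.2]
width: 0.0121
grip_force: 40.0
```

```bash
python3 st.py
```

```text
time 16.95
ee_pos [0.6011 0.0581 0.1232]
ft_force [ 0.6496 -4.1104  7.2414]
torque [-1.0522 -0.0853 -0.0218]
width 0.0121
grip_force 39.98
yaw 15.983760464915022 j7 -1.6675566814160419
```

Emit:
arm_command(steps=[{"slide": [0,-0.0003,0],"rot": [0,0,1],"grip": 0},{"slide": [0,0,0],"rot": [0,0,1],"grip": 0},{"slide": [0,0,0],"rot": [0,0,1],"grip": 0},{"slide": [0,0,0],"rot": [0,0,1],"grip": 0},{"slide": [0,0,0],"rot": [0,0,1],"grip": 0},{"slide": [0,0,0],"rot": [0,0,0],"grip": 0},{"slide": [0,0,0],"rot": [0,0,0],"grip": 0},{"slide": [0,0,0],"rot": [0,0,0],"grip": 0}])

```text
time: 17.95
ee_pos: [0.6011, 0.0583, 0.1232]
eef_rot: [0.983, 0.182, 0.0, -0.0]
ft_force: [0.7, -1.9, 7.6]
width: 0.0117
grip_force: 40.0
```

```bash
python3 st.py
```

```text
time 17.95
ee_pos [0.6011 0.0583 0.1232]
ft_force [ 0.706  -1.9484  7.6104]
torque [-0.6926 -0.1125 -0.052 ]
width 0.0117
grip_force 39.9726
yaw 21.009598572222842 j7 -1.585146219761412
```

It has passed under the stop, at 21° with only friction torque. I turn on another 20°.

Emit:
arm_command(steps=[{"slide": [0,0,0],"rot": [0,0,2],"grip": 0},{"slide": [0,0,0],"rot": [0,0,3],"grip": 0},{"slide": [0,0,0],"rot": [0,0,3],"grip": 0},{"slide": [0,0,0],"rot": [0,0,3],"grip": 0},{"slide": [0,0,0],"rot": [0,0,3],"grip": 0},{"slide": [0,0,0],"rot": [0,0,3],"grip": 0},{"slide": [0,0,0],"rot": [0,0,2],"grip": 0},{"slide": [0,0,0],"rot": [0,0,1],"grip": 0}])

```text
time: 18.95
ee_pos: [0.6015, 0.0582, 0.1234]
eef_rot: [0.937, 0.351, 0.001, -0.0]
ft_force: [2.3, -3.1, 7.2]
width: 0.0119
grip_force: 40.0
```

```bash
python3 st.py
```

```text
time 18.95
ee_pos [0.6015 0.0582 0.1234]
ft_force [ 2.3375 -3.1062  7.2114]
torque [-0.7116 -0.4795 -0.095 ]
width 0.0119
grip_force 39.9665
yaw 41.039462891560525 j7 -1.2579187943231747
```

Emit:
arm_command(steps=[{"slide": [0,0,0],"rot": [0,0,0.6],"grip": 0},{"slide": [0,0,0],"rot": [0,0,0.6],"grip": 0},{"slide": [0,0,0],"rot": [0,0,0.6],"grip": 0},{"slide": [0,0,0],"rot": [0,0,0.6],"grip": 0},{"slide": [0,0,0],"rot": [0,0,0.6],"grip": 0},{"slide": [0,0,0],"rot": [0,0,0.6],"grip": 0},{"slide": [0,0,0],"rot": [0,0,0.4],"grip": 0},{"slide": [0,0,0],"rot": [0,0,0],"grip": 0}], newtons=30)

```text
time: 19.95
ee_pos: [0.6017, 0.0581, 0.1234]
eef_rot: [0.924, 0.383, 0.001, 0.0]
ft_force: [3.0, -2.0, 7.1]
width: 0.0118
grip_force: 30.0
```

```bash
python3 st.py
```

```text
time 19.95
ee_pos [0.6017 0.0581 0.1234]
ft_force [ 3.0468 -1.9795  7.1147]
torque [-0.8187 -0.6574 -0.1521]
width 0.0118
grip_force 29.9679
yaw 44.989270853690286 j7 -1.1934648864789492
```

Emit:
arm_command(steps=[{"slide": [-0.0003,0,0],"rot": [0,0,0.5],"grip": 0},{"slide": [0,0,0],"rot": [0,0,0.5],"grip": 0},{"slide": [0,0,0],"rot": [0,0,0.5],"grip": 0},{"slide": [0,0,0],"rot": [0,0,0.5],"grip": 0},{"slide": [0,0,0],"rot": [0,0,0],"grip": 0},{"slide": [0,0,0],"rot": [0,0,0],"grip": 0},{"slide": [0,0,0],"rot": [0,0,0],"grip": 0},{"slide": [0,0,0],"rot": [0,0,0],"grip": 0}], newtons=30)

```text
time: 20.95
ee_pos: [0.6017, 0.0579, 0.1236]
eef_rot: [0.917, 0.399, 0.001, 0.0]
ft_force: [4.1, -3.6, 6.7]
width: 0.0114
grip_force: 30.0
```

```bash
python3 st.py
```

```text
time 20.95
ee_pos [0.6017 0.0579 0.1236]
ft_force [ 4.1476 -3.6018  6.6827]
torque [-0.8213 -0.9599 -0.1152]
width 0.0114
grip_force 29.9719
yaw 46.96998224630032 j7 -1.1610439798720062
```

Emit:
arm_command(steps=[{"slide": [-0.0004,0,0],"rot": [0,0,0.5],"grip": 0},{"slide": [0,0,0],"rot": [0,0,0.5],"grip": 0},{"slide": [0,0,0],"rot": [0,0,0.5],"grip": 0},{"slide": [0,0,0],"rot": [0,0,0.5],"grip": 0},{"slide": [0,0,0],"rot": [0,0,0.3],"grip": 0},{"slide": [0,0,0],"rot": [0,0,0],"grip": 0},{"slide": [0,0,0],"rot": [0,0,0],"grip": 0},{"slide": [0,0,0],"rot": [0,0,0],"grip": 0}], newtons=30)

```text
time: 21.95
ee_pos: [0.602, 0.0578, 0.1236]
eef_rot: [0.909, 0.417, 0.002, 0.0]
ft_force: [7.2, -3.5, 4.8]
width: 0.0117
grip_force: 30.1
```

```bash
python3 st.py
```

```text
time 21.95
ee_pos [0.602  0.0578 0.1236]
ft_force [ 7.202  -3.5288  4.7732]
torque [-0.8343 -1.7432 -0.3267]
width 0.0117
grip_force 30.057
yaw 49.24201443223914 j7 -1.123796155022204
```

Torque -0.33 N m at 49°, which is the end stop where I expected it. I back off 2° and let up slowly.

Emit:
arm_command(steps=[{"slide": [0.0005,0,0],"rot": [0,0,-0.7],"grip": 0},{"slide": [0.0004,-0.0003,0],"rot": [0,0,-0.7],"grip": 0},{"slide": [0,0,0],"rot": [0,0,-0.6],"grip": 0},{"slide": [0,0,0.001],"rot": [0,0,0],"grip": 0},{"slide": [0,0,0.001],"rot": [0,0,0],"grip": 0},{"slide": [0,0,0.001],"rot": [0,0,0],"grip": 0},{"slide": [0,0,0.001],"rot": [0,0,0],"grip": 0},{"slide": [0,0,0.001],"rot": [0,0,0],"grip": 0}], newtons=40)

```text
time: 22.95
ee_pos: [0.6019, 0.0578, 0.1283]
eef_rot: [0.916, 0.401, 0.001, 0.0]
ft_force: [3.4, -2.4, 5.2]
width: 0.0115
grip_force: 40.0
```

```bash
python3 st.py
```

```text
time 22.95
ee_pos [0.6019 0.0578 0.1283]
ft_force [ 3.4308 -2.4198  5.2419]
torque [-0.7597 -0.9783  0.0647]
width 0.0115
grip_force 39.9897
yaw 47.298308178563886 j7 -1.1528667943415956
```

Emit:
arm_command(steps=[{"slide": [0,0,0.001],"rot": [0,0,0],"grip": 0},{"slide": [0,0,0.001],"rot": [0,0,0],"grip": 0},{"slide": [0,0,0.001],"rot": [0,0,0],"grip": 0},{"slide": [0,0,0.001],"rot": [0,0,0],"grip": 0},{"slide": [0,0,0],"rot": [0,0,0],"grip": 0},{"slide": [0,0,0],"rot": [0,0,0],"grip": 0},{"slide": [0,0,0],"rot": [0,0,0],"grip": 0},{"slide": [0,0,0],"rot": [0,0,0],"grip": 0}], newtons=40)

```text
time: 23.95
ee_pos: [0.6015, 0.0577, 0.1316]
eef_rot: [0.916, 0.401, 0.001, -0.0]
ft_force: [6.3, -1.2, 1.7]
width: 0.0117
grip_force: 40.0
```

```bash
python3 st.py
```

```text
time 23.95
ee_pos [0.6015 0.0577 0.1316]
ft_force [ 6.2746 -1.1596  1.7349]
torque [-0.3454 -1.3832 -0.0878]
width 0.0117
grip_force 39.9835
yaw 47.275635511377764 j7 -1.1509316844036752
```

Emit:
arm_command(steps=[{"slide": [0.0005,0,0.001],"rot": [0,0,0],"grip": 0},{"slide": [0.0003,0,0.001],"rot": [0,0,0],"grip": 0},{"slide": [0,0,0.001],"rot": [0,0,0],"grip": 0},{"slide": [0,0,0.001],"rot": [0,0,0],"grip": 0},{"slide": [0,0,0],"rot": [0,0,0],"grip": 0},{"slide": [0,0,0],"rot": [0,0,0],"grip": 0},{"slide": [0,0,0],"rot": [0,0,0],"grip": 0},{"slide": [0,0,0],"rot": [0,0,0],"grip": 0}], newtons=40)

```text
time: 24.95
ee_pos: [0.6017, 0.0573, 0.1354]
eef_rot: [0.916, 0.401, -0.0, -0.0]
ft_force: [-0.9, 0.9, 1.2]
width: 0.0116
grip_force: 39.9
```

```bash
python3 st.py
```

```text
time 24.95
ee_pos [0.6017 0.0573 0.1354]
ft_force [-0.8835  0.8857  1.2017]
torque [0.4283 0.1269 0.0245]
width 0.0116
grip_force 39.9498
yaw 47.259044533450414 j7 -1.1489799908436773
```

It is free in the slots and rising with no load. I lift it out.

Emit:
arm_command(steps=[{"slide": [0,0,0.003],"rot": [0,0,0],"grip": 0},{"slide": [0,0,0.004],"rot": [0,0,0],"grip": 0},{"slide": [0,0,0.005],"rot": [0,0,0],"grip": 0},{"slide": [0,0,0.008],"rot": [0,0,0],"grip": 0},{"slide": [0,0,0.01],"rot": [0,0,0],"grip": 0},{"slide": [0,0,0.015],"rot": [0,0,0],"grip": 0},{"slide": [0,0,0.02],"rot": [0,0,0],"grip": 0},{"slide": [0,0,0.015],"rot": [0,0,0],"grip": 0}], newtons=40)

```text
time: 25.95
ee_pos: [0.6024, 0.0573, 0.2175]
eef_rot: [0.916, 0.401, 0.001, 0.0]
ft_force: [-0.0, 0.3, -1.9]
width: 0.0119
grip_force: 40.0
```

```bash
python3 st.py
python3 - <<'E'
from h import *
s=eyes.camera("side");t=eyes.camera("top")
c=np.zeros((400,780,3),np.uint8)
c[:,:390]=cv2.resize(np.array(s["pixels"])[130:330,240:435],(390,400))
c[:,390:]=cv2.resize(np.array(t["pixels"])[230:390,130:286],(390,400));cv2.imwrite("pics/lift.png",c[:,:,::-1])
E
```

```text
time 25.95
ee_pos [0.6024 0.0573 0.2175]
ft_force [-0.0181  0.3333 -1.9036]
torque [-0.0032 -0.0652 -0.0263]
width 0.0119
grip_force 39.9525
yaw 47.248210634768014 j7 -1.1129622827284102
```

View pics/lift.png

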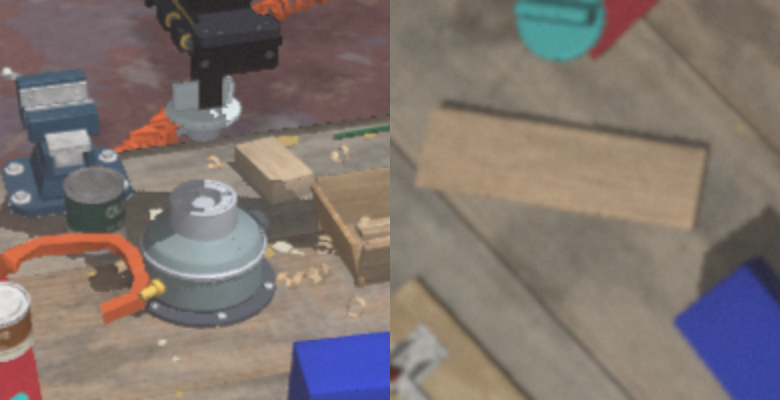

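The left half shows the cap held level, clear of the neck (at (207,110) in the crop). The right half shows the board, with crop corners (445,103), (708,145), (693,228) and (417,187); its centre is unchanged at about (0.504, 0.366). I carry the cap over.

Emit:
arm_command(steps=[{"slide": [-0.006,0.018,0],"rot": [0,0,0],"grip": 0},{"slide": [-0.014,0.044,0],"rot": [0,0,0],"grip": 0},{"slide": [-0.016,0.05,0],"rot": [0,0,0],"grip": 0},{"slide": [-0.016,0.05,0],"rot": [0,0,0],"grip": 0},{"slide": [-0.016,0.05,0],"rot": [0,0,0],"grip": 0},{"slide": [-0.014,0.044,0],"rot": [0,0,0],"grip": 0},{"slide": [-0.01,0.034,0],"rot": [0,0,0],"grip": 0},{"slide": [-0.006,0.019,0],"rot": [0,0,0],"grip": 0}], newtons=40)

```text
time: 27.05
ee_pos: [0.5011, 0.3693, 0.2148]
eef_rot: [0.915, 0.403, -0.001, -0.0]
ft_force: [0.4, -0.8, -2.3]
width: 0.0114
grip_force: 40.0
```

Emit:
arm_command(steps=[{"slide": [0,0,0],"rot": [0,0,0],"grip": 0},{"slide": [0,0,-0.02],"rot": [0,0,0],"grip": 0},{"slide": [0,0,-0.03],"rot": [0,0,0],"grip": 0},{"slide": [0,0,-0.03],"rot": [0,0,0],"grip": 0},{"slide": [0,0,-0.03],"rot": [0,0,0],"grip": 0},{"slide": [0,0,-0.02],"rot": [0,0,0],"grip": 0},{"slide": [0,0,-0.01],"rot": [0,0,0],"grip": 0},{"slide": [0,0,0],"rot": [0,0,0],"grip": 0}], newtons=40)

```text
time: 28.05
ee_pos: [0.504, 0.3658, 0.0752]
eef_rot: [0.916, 0.401, -0.0, 0.0]
ft_force: [-0.1, -0.2, -2.0]
width: 0.0119
grip_force: 40.0
```

```bash
python3 st.py
python3 - <<'E'
from h import *
s=eyes.camera("side");save(s,"place1",(200,250,400,450),3)
E
```

```text
time 28.05
ee_pos [0.504  0.3658 0.0752]
ft_force [-0.1088 -0.1783 -1.9824]
torque [-0.014  -0.0459  0.0241]
width 0.0119
grip_force 39.9522
yaw 47.230507012848804 j7 -1.755945230089194
```

View pics/place1.png

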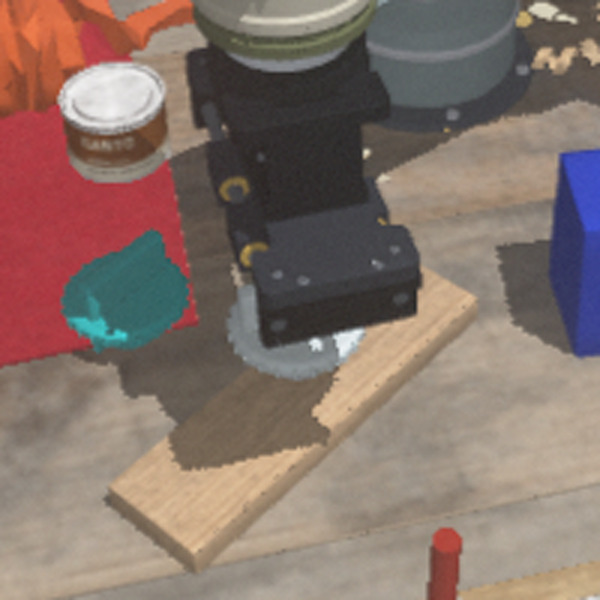

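The cap (295,335 in the crop) hangs above the board's middle, clear of the look-alike. I lower it slowly to contact.

Emit:
arm_command(steps=[{"slide": [0,0,-0.006],"rot": [0,0,0],"grip": 0},{"slide": [0,0,-0.006],"rot": [0,0,0],"grip": 0},{"slide": [0,0,-0.004],"rot": [0,0,0],"grip": 0},{"slide": [0,0,-0.003],"rot": [0,0,0],"grip": 0},{"slide": [0,0,-0.002],"rot": [0,0,0],"grip": 0},{"slide": [0,0,-0.001],"rot": [0,0,0],"grip": 0},{"slide": [0,0,0],"rot": [0,0,0],"grip": 0},{"slide": [0,0,0],"rot": [0,0,0],"grip": 0}])

```text
time: 29.1
ee_pos: [0.5041, 0.3661, 0.0537]
eef_rot: [0.916, 0.401, 0.0, 0.0]
ft_force: [0.5, -0.3, -1.2]
width: 0.0117
grip_force: 40.0
```

Emit:
arm_command(steps=[{"slide": [0,0,-0.0005],"rot": [0,0,0],"grip": 0},{"slide": [0,0,-0.0005],"rot": [0,0,0],"grip": 0},{"slide": [0,0,-0.0005],"rot": [0,0,0],"grip": 0},{"slide": [0,0,-0.0005],"rot": [0,0,0],"grip": 0},{"slide": [0,0,0],"rot": [0,0,0],"grip": 0},{"slide": [0,0,0],"rot": [0,0,0],"grip": 0},{"slide": [0,0,0],"rot": [0,0,0],"grip": 0},{"slide": [0,0,0],"rot": [0,0,0],"grip": 0}])

```text
time: 30.1
ee_pos: [0.504, 0.3661, 0.0516]
eef_rot: [0.916, 0.401, 0.0, 0.0]
ft_force: [0.1, -0.2, -1.8]
width: 0.0115
grip_force: 40.0
```

Emit:
arm_command(steps=[{"slide": [0,0,-0.0005],"rot": [0,0,0],"grip": 0},{"slide": [0,0,-0.0005],"rot": [0,0,0],"grip": 0},{"slide": [0,0,-0.0005],"rot": [0,0,0],"grip": 0},{"slide": [0,0,0],"rot": [0,0,0],"grip": 0},{"slide": [0,0,0],"rot": [0,0,0],"grip": 0},{"slide": [0,0,0],"rot": [0,0,0],"grip": 0},{"slide": [0,0,0],"rot": [0,0,0],"grip": 0},{"slide": [0,0,0],"rot": [0,0,0],"grip": 0}])

```text
time: 31.1
ee_pos: [0.5041, 0.3662, 0.0511]
eef_rot: [0.916, 0.401, 0.0, 0.0]
ft_force: [-3.3, -4.1, 9.8]
width: 0.0115
grip_force: 40.0
```

The cap is on the board, with 10 N measured. I ease off and open.

Emit:
arm_command(steps=[{"slide": [0,0,0.0005],"rot": [0,0,0],"grip": 0},{"slide": [0,0,0.0002],"rot": [0,0,0],"grip": 0},{"slide": [0,0,0],"rot": [0,0,0],"grip": 0},{"slide": [0,0,0],"rot": [0,0,0],"grip": 0.2},{"slide": [0,0,0],"rot": [0,0,0],"grip": 0.3},{"slide": [0,0,0],"rot": [0,0,0],"grip": 0.45},{"slide": [0,0,0],"rot": [0,0,0],"grip": 0.6},{"slide": [0,0,0],"rot": [0,0,0],"grip": 0.6}])

```text
time: 32.1
ee_pos: [0.504, 0.3661, 0.0507]
eef_rot: [0.916, 0.401, 0.0, 0.0]
ft_force: [0.6, -0.4, -0.2]
width: 0.0467
grip_force: 0.0
```

Emit:
arm_command(steps=[{"slide": [0,0,0.005],"rot": [0,0,0],"grip": 0.6},{"slide": [0,0,0.01],"rot": [0,0,0],"grip": 0.6},{"slide": [0,0,0.02],"rot": [0,0,0],"grip": 0.6},{"slide": [0,0,0.03],"rot": [0,0,0],"grip": 0.6},{"slide": [0,0,0.04],"rot": [0,0,0],"grip": 0.6},{"slide": [0,0,0.05],"rot": [0,0,0],"grip": 0.6},{"slide": [0,0,0.04],"rot": [0,0,0],"grip": 0.6},{"slide": [0,0,0],"rot": [0,0,0],"grip": 0.6}])

```text
time: 33.1
ee_pos: [0.5047, 0.3676, 0.2508]
eef_rot: [0.916, 0.401, 0.003, -0.001]
ft_force: [0.6, -0.6, -0.2]
width: 0.0525
grip_force: 0.0
```

```bash
python3 st.py
python3 - <<'E'
from h import *
s=eyes.camera("side");save(s,"place2",(200,250,400,450),3)
E
```

```text
time 33.1
ee_pos [0.5047 0.3676 0.2508]
ft_force [ 0.6178 -0.6303 -0.1712]
torque [ 0.0057 -0.0221  0.0266]
width 0.0525
grip_force 0.0
yaw 47.265606329443074 j7 -1.677031331441944
```

View pics/place2.png

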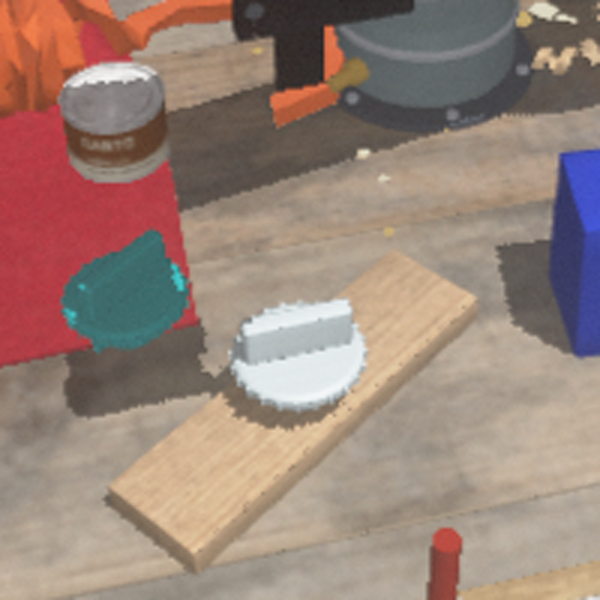

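The cap stands upright at mid-board (300,355 in the crop), the board has not moved, and the gripper is clear above. I hand the job in.

```bash
python3 -c "
from h import *
print(order.close_job())"
```

```text
the job is handed in; nothing more can be done
None
```

I took the silver cap off the glue pot and set it down upright, stem down, on the board, then handed the job in at about 33 s; the verdict was not shown, and the first stop briefly read about 0.7 N m, over the 0.5 N m you advised.

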